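# Return the blue tea tin to the latched display case

### The arm

A 6-joint arm with a two-finger parallel gripper is mounted at the origin on the work surface. World frame = base frame: x ahead of the robot, y to its left, z up, the work surface at z = 0. Lengths are in m, angles in rad, forces in N, time in s.
With the tool pointing down it reaches from about 0.35 to 0.775 m from the base axis. Payload 7.3 kg.
Tool frame: the origin (TCP) lies between the finger pads; the fingertips stand 17 mm ahead of it and the grasp point (between the pads) lies 2 mm behind it; z points along the fingers, y is the line along which they close (so a half turn about z gives the same grasp; the last joint's range is limited). The gripper opens to 92 mm and grips with 3 to 60 N. Pads are 19 mm wide; open, the fingers measure 130 mm over their backs; the gripper's body (75 mm by 190 mm) begins 47 mm behind the grasp point.
Start: joints at [-1.343, 0.342, 1.524, -0, 1.275, -0.146], TCP at [0.192, -0.489, 0.244] pointing down, gripper open.
Joint ranges: [-2.53, 2.53], [-0.77, 2.02], [0.04, 2.7], [-1, 4.14], [0.28, 2.66], [-3.11, 3.11]. Speed limits (rad/s): [2.57, 2.57, 3.14, 3.14, 3.14, 3.14].

### API

Orientations are given as [roll, pitch, yaw] about the fixed x, y, z axes, in that order (R = Rz(yaw) Ry(pitch) Rx(roll)).
In Python, from cell import robot, optics gives the robot as it stands.
- The arm moves only by the tool play_rows, never from a script. Its argument "rows" is a list of rows, each a list of 7 numbers: the shift along the tool's x, y, z in cm, then the turn, a rotation vector about the tool's x, y, z in rad, then the opening, from 0 (shut) to 1 (fully open). In form: [[tx, ty, tz, wx, wy, wz, grip], ...]. A call has 1 to 20 rows; each row is the pose to reach, as a shift and turn from the pose commanded when the call began, along the tool's axes at that moment; what a row does not reach only later rows make up. A row lasts 1/10 s, in which the tool goes at most 50 mm and 8.59 degrees, less where a joint would pass 70% of its speed; a pose out of reach is approached as far as the arm can. A call with a gripper value outside its range is refused whole. The fingers move at their own pace and stop on an object; "squeeze" is the grip in N (left out, the last holds). Time passes only in rows, so rows that repeat a pose let the fingers close. It gives the time, the measured TCP pose, the force, the opening and the grip force at its end, in the units of the state.
- robot.observe(): the state, without advancing time (a new reading comes with each control period).
- optics.read_camera(name): name is "scene" or "top" or "wrist"; returns (picture, depth): 420x560x3 uint8, red, green, blue; 420x560 float32, m along the optical axis (not along the pixel's ray), 0 where there is no reading.
- optics.camera_model(name): a dict with "fx", "fy", "cx", "cy" (pixels), "origin" and "rotation" of the camera in the world; the wrist camera has in their place "tool_from_camera" (4x4, takes a point from camera to tool coordinates, whose origin is the TCP and whose axes are the flange's). Camera axes: x right, y up, looking along -z (the intrinsics and any distortion apply to the point x, -y, -z); pixel columns grow to the right and rows downward; lengths in m; the calibration is good to about 2 mm. A picture is of the moment at which its call begins: read the wrist's pose just before it. camera_model takes no time and is no camera call.
- robot.hand_in(): hands the job in; it is judged then, once.
The state is a dict: "time": time; "qpos": joint angles; "qvel": joint speeds; "joint_efforts": joint torques, N m; "tool_pos": TCP position; "tool_rot": TCP orientation; "contact_force": force on the tool from outside, world axes, zero at the start; "torque": the same for the moment, N m; "opening": finger opening in m; "grip_force": force on a finger pad.
Only numpy, scipy, OpenCV 4.12 (cv2) and the standard library are available. Lean on these libraries where they do the work, as an engineer would, in place of code of your own. Each camera call takes 0.05 s, during which the arm holds its last target. There are 200 camera calls.

### The job

The dark blue tea tin lying on the tablecloth belongs in the gap in the row of tins in the glass display case: turn the wing knob on the case lid clockwise about a quarter turn, so that the sprung lid is freed and rises by itself all the way open. Stand the tin cap up and ease it by hand into that gap, its broad faces against its neighbours like theirs, letting it nudge them apart without tipping any of them over, and keep hold of it or press on it until it stands fully down on the case floor in line with the row. Leave the lid open, every tin standing upright on the case floor, and the china and glasses on the table where they are.

Things in the scene. Friction and masses are not known exactly. Their poses are not given: they have to be found in the camera images.
- blue_tin: the tea tin to put back: dark blue, cream label, gold cap, 58 x 44 x 120 mm (own x, y, z), 0.18 to 0.35 kg. Origin: centre of its underside; z runs up through the cap. Broad faces are normal to y, narrow ones to x. At the start it lies on the cloth on a 44 mm wide narrow side, its x axis up, 58 mm high, cap end pointing diagonally back to the robot's right, give or take 30 degrees
- tin_cap (a point): centre of the top of the blue tin's cap, 120 mm from its underside, axes as the tin's. All five tins: straight body to 82 mm above the underside, then a shoulder that slopes in by 10 mm a side to 100 mm, then a round cap 25 mm across; the bottom edge is bevelled, 3 mm in and 5 mm high. Smooth enamel, friction about 0.2; pushed straight down it may jam on a neighbour's shoulder, then ease off and rock it sideways a little
- row_floor (a point): centre of the display case's inner floor, 14 mm above the table; axes are the case's: x from front to back (away from the robot at yaw 0), y along the row, z up. Inner space 190 mm (x) by 254 mm (y); glass walls 8 mm thick, rim 154 mm above the table. A keeper sticks 12 mm in from the middle of the front wall, just below the rim
- lid_hinge (a point): middle of the lid's hinge line, along the back rim of the case (103 mm behind row_floor); axes turn with the lid. The lid is a wood and glass panel 206 mm deep, 270 mm wide and 10 mm thick
- knob_grip (a point): grip point of the latch knob's black wing on the lid's front rail, on the knob's axis, 194 mm above the table and 71 mm in front of row_floor (lid shut). Wing 46 mm long, 12 mm thick, from 22 mm below this point to 12 mm above it, on a round boss 32 mm across; lid's top 30 mm below. Axes turn with the knob: x along the wing, away from its white mark, z out of the lid. At the start the wing points front to back
- latch (a joint): angle of the latch knob (rad): 0 locked, grows clockwise seen from above, stop at 1.57; starts at 0 to 0.12; the cam under the lid clears the keeper at about 1.1. Light friction (0.06 N m), stays where it is left
- lid (a joint): lid opening (rad): 0 shut, 1.75 fully open, leaning back past upright. A spring lifts the lid by itself, slowly (about 5 s), once the cam is clear of the keeper, with about 1 N at the front edge; the knob goes up and back with it
- tin_wine: tea tin of the row, form and size of blue_tin, wine red; stands upright, 58 mm side along the case's x; origin: centre of its underside, z up. The four stand in any order, two either side of a gap of about 34 to 40 mm, narrower than a tin; five tins leave some 34 mm of slack in the case
- tin_green: tea tin of the row, form and size of blue_tin, dark green; stands upright, 58 mm side along the case's x; origin: centre of its underside, z up
- tin_grey: tea tin of the row, form and size of blue_tin, blue-grey; stands upright, 58 mm side along the case's x; origin: centre of its underside, z up
- tin_amber: tea tin of the row, form and size of blue_tin, amber brown; stands upright, 58 mm side along the case's x; origin: centre of its underside, z up
- teapot: bystander on the table, not to be disturbed: cream teapot, 158 mm high, body 144 mm across, spout and handle; origin: centre of its underside
- creamer: bystander on the table, not to be disturbed: cream milk jug, 98 mm high; origin: centre of its underside
- sugar_bowl: bystander on the table, not to be disturbed: cream sugar bowl with lid, 90 mm high, 110 mm across; origin: centre of its underside
- cup_set0: bystander on the table, not to be disturbed: cup on its saucer (one piece), saucer 146 mm across, 62 mm high; origin: centre of its underside
- cup_set1: bystander on the table, not to be disturbed: cup on its saucer, same size; origin: centre of its underside
- goblet0: bystander on the table, not to be disturbed: gold-rimmed glass goblet, 161 mm high, 74 mm across; origin: centre of its underside
- goblet1: bystander on the table, not to be disturbed: gold-rimmed glass goblet, same size; origin: centre of its underside

How it is judged:
By the outcome, as a careful person would: the job done as asked, in the order asked, and still so for the second after the job is handed in, with the robot touching nothing.
It also fails if it takes over 72 s, if anything falls off the work surface, if the arm or the gripper's body presses on something with over 40 N, if the wrist force passes 120 N, or if a joint passes its speed limit or range.

## Working session

There is one attempt and no reset: what is moved stays moved. The work goes in short steps, Python scripts to look and compute and a tool call to move; the robot and the scene stay as the last step left them, time stands still between calls to the robot, and variables do not carry over. Pictures are saved under pics/ and viewed, at most 10 in all, crops included, and the job is handed in when it is done.

Besides the shell and the picture viewer there is one more tool, called as name([rows], argument=value, ...), one row to a line, values as JSON. play_rows: Moves the arm, as the interface text tells. Its arguments: {"type":"object","properties":{"rows":{"type":"array"},"squeeze":{"type":"number"}},"required":["rows"]}

```bash
ls; mkdir -p pics; cat > h.py <<'E'
import numpy as np, cv2
from cell import robot, optics
from scipy.spatial.transform import Rotation as R
def cam(name):
    s=robot.observe(); im,d=optics.read_camera(name); m=optics.camera_model(name)
    if 'tool_from_camera' in m:
        T=np.eye(4); T[:3,:3]=R.from_euler('xyz',s['tool_rot']).as_matrix(); T[:3,3]=s['tool_pos']
        T=T@np.array(m['tool_from_camera'])
    else:
        T=np.eye(4); T[:3,:3]=np.array(m['rotation']); T[:3,3]=m['origin']
    v,u=np.mgrid[:420,:560]
    p=np.stack([(u-m['cx'])/m['fx']*d,-(v-m['cy'])/m['fy']*d,-d],-1)
    P=p@T[:3,:3].T+T[:3,3]; P[d==0]=np.nan
    return im,d,P,m
def save(im,n): cv2.imwrite('pics/'+n,cv2.cvtColor(im,cv2.COLOR_RGB2BGR))
E
python3 - <<'E'
from h import *
for n in ['top','scene']:
    im,d,P,m=cam(n); save(im,n+'0.png'); np.savez(n+'0.npz',im=im,P=P)
    print({k:(np.round(v,3).tolist() if not isinstance(v,str) else v) for k,v in m.items()})
print(robot.observe())
E
```

```text
pics
{'fx': 513.973, 'fy': 513.973, 'cx': 283.608, 'cy': 208.772, 'origin': [0.226, 0.007, 1.709], 'rotation': [0.211, 0.005, -1.529]}
{'fx': 432.284, 'fy': 432.284, 'cx': 277.623, 'cy': 209.762, 'origin': [0.771, -0.35, 1.397], 'rotation': [0.308, 0.005, 0.451]}
{'time': 0.1, 'qpos': array([-1.34297238e+00,  3.42654806e-01,  1.52489667e+00, -6.28907025e-06,
        1.27539099e+00, -1.46024934e-01]), 'qvel': array([ 0.00164945, -0.00240811, -0.00092084,  0.00116045, -0.00120877,
       -0.00110557]), 'joint_efforts': array([ 1.78669936e-03, -4.32004809e+01, -2.44694656e+01,  7.19226524e-02,
        5.25641721e-02, -5.99752866e-05]), 'tool_pos': array([ 0.19166289, -0.48841332,  0.24312219]), 'tool_rot': array([-3.14025632e+00, -1.90457307e-04,  3.73850587e-01]), 'contact_force': array([ 1.0769106 , -0.23317907,  0.04871201]), 'torque': array([-0.01005633,  0.00998289, -0.031101  ]), 'grip_force': 0.0, 'opening': 0.09187883614618177}
```

```bash
sed -i "s/np.array(m\['rotation'\]); T/R.from_euler('xyz',m['rotation']).as_matrix(); T/" h.py
python3 - <<'E'
from h import *
for n in ['top','scene']:
    im,d,P,m=cam(n); np.savez(n+'0.npz',im=im,P=P)
    print(n,P[400,280],P[210,280],P[100,100])
E
```

```text
top [0.01988388 0.01406311 0.30388929] [0.55045292 0.03869532 0.1700663 ] [ 1.28213051  1.00489382 -0.74659499]
scene [ 0.83257816 -0.47663512  0.07815358] [0.58903502 0.02896376 0.074194  ] [ 0.28421643 -0.10293509  0.70138814]
```

View pics/top0.png

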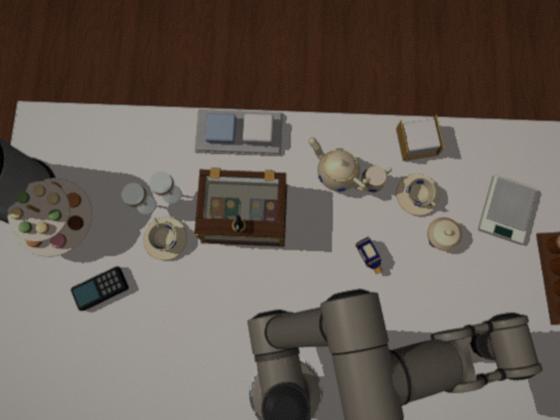

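View pics/scene0.png

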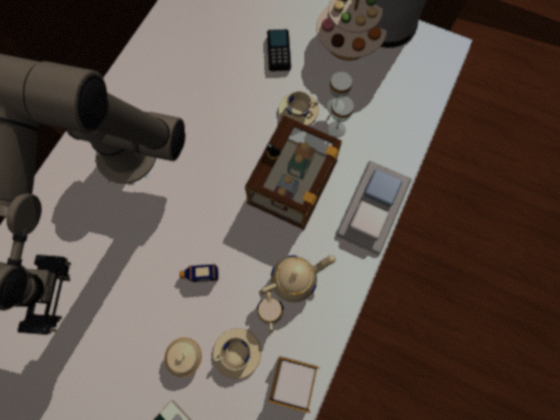

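```bash
python3 - <<'E'
from h import *
z=np.load('top0.npz'); im,P=z['im'],z['P']
v,u=np.mgrid[:420,:560]
x,y,zz=P[...,0],P[...,1],P[...,2]
box=(u>185)&(u<300)&(v>160)&(v<255)
# lid top frame
m=box&(zz>.15)&(zz<.178)
r=cv2.minAreaRect(P[m][:,:2].astype(np.float32)); print('lid',m.sum(),r,np.median(zz[m])); print(cv2.boxPoints(r))
m=box&(zz>.185); print('knob',m.sum(),P[m].mean(0),P[m].min(0),P[m].max(0))
if m.sum()>4: print(cv2.minAreaRect(P[m][:,:2].astype(np.float32)))
t=(u>350)&(u<390)&(v>232)&(v<280)
print('table z',np.nanmedian(zz[(u>310)&(u<340)&(v>220)&(v<260)]))
for lo in (.035,.05):
    m=t&(zz>lo)&(zz<.1); r=cv2.minAreaRect(P[m][:,:2].astype(np.float32)); print('tin',lo,m.sum(),r,P[m].mean(0),np.median(zz[m])); print(cv2.boxPoints(r))
m=t&(zz>.05); lab=m&(im.min(-1)>120); print('label',P[lab].mean(0))
gold=t&(im[...,0]>im[...,2].astype(int)+50); print('gold',P[gold].mean(0),gold.sum())
S=[cv2.resize(im[155:260,180:305],None,fx=6,fy=5.7,interpolation=cv2.INTER_CUBIC)]
save(S[0],'case_crop.png')
for n,s in (('teapot',(320,360,140,190)),('creamer',(362,388,165,192))):
    q=P[s[2]:s[3],s[0]:s[1]].reshape(-1,3); q=q[q[:,2]>.05]; print(n,q.min(0),q.max(0))
q=P[190:260,140:190].reshape(-1,3); q=q[q[:,2]>.03]; print('cup',q.min(0),q.max(0))
E
```

```text
lid 5730 ((0.5742813348770142, 0.16285890340805054), (0.271417498588562, 0.21579398214817047), 89.69132232666016) 0.16335183450025403
[[0.4656548  0.0277334 ]
 [0.68144566 0.02657084]
 [0.6829079  0.29798442]
 [0.467117   0.29914695]]
knob 74 [0.49961658 0.1626091  0.20398256] [0.47744639 0.15681807 0.18624785] [0.52284495 0.17010703 0.2135813 ]
((0.5002653002738953, 0.16349759697914124), (0.012390458956360817, 0.04551084712147713), 86.91158294677734)
table z 0.0003281869909066426
tin 0.035 480 ((0.4385349154472351, -0.2590852975845337), (0.11870518326759338, 0.04640156775712967), 29.297239303588867) [ 0.44326492 -0.25484994  0.05551281] 0.05678493563175502
[[ 0.37542087 -0.26789567]
 [ 0.39812702 -0.30836216]
 [ 0.50164896 -0.25027493]
 [ 0.4789428  -0.20980844]]
tin 0.05 400 ((0.4472258388996124, -0.25401443243026733), (0.09910708665847778, 0.04578808695077896), 30.301956176757812) [ 0.44921879 -0.25258577  0.05809409] 0.05808501008111844
[[ 0.39289102 -0.2592508 ]
 [ 0.41599372 -0.29878324]
 [ 0.5015607  -0.24877807]
 [ 0.47845796 -0.20924562]]
label [ 0.45299327 -0.25180513  0.05898973]
gold [ 0.39351285 -0.28316575  0.04032759] 30
teapot [ 0.64723812 -0.21682542  0.05032921] [ 0.79107084 -0.08184637  0.15751754]
creamer [ 0.64360359 -0.31045625  0.05042368] [ 0.72791467 -0.21914579  0.11554479]
cup [0.42768247 0.37713684 0.03019553] [0.61116807 0.48792497 0.16792559]
```

View pics/case_crop.png

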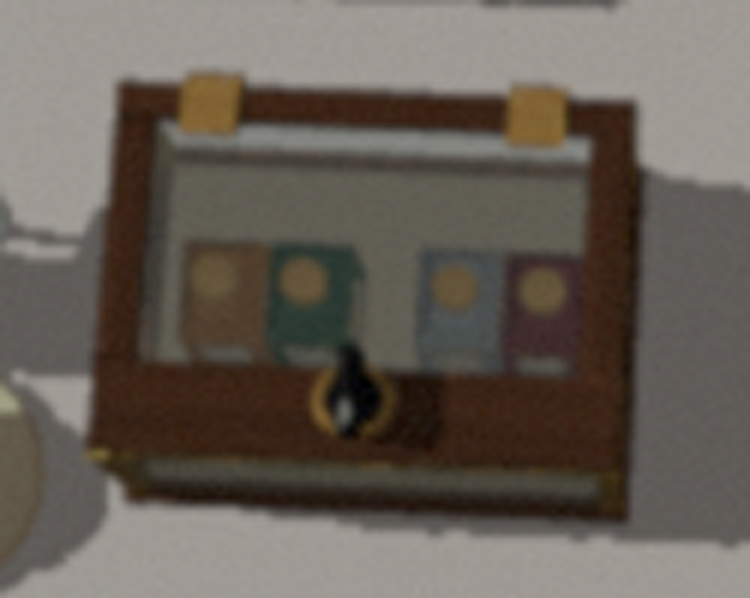

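play_rows([
  [52.5,-49.4,-2,0,0,-2.77,0.5],
  [52.5,-49.4,-2,0,0,-2.77,0.5],
  [52.5,-49.4,-2,0,0,-2.77,0.5],
  [52.5,-49.4,-2,0,0,-2.77,0.5],
  [52.5,-49.4,-2,0,0,-2.77,0.5],
  [52.5,-49.4,-2,0,0,-2.77,0.5],
  [52.5,-49.4,-2,0,0,-2.77,0.5],
  [52.5,-49.4,-2,0,0,-2.77,0.5],
  [52.5,-49.4,-2,0,0,-2.77,0.5],
  [52.5,-49.4,-2,0,0,-2.77,0.5],
  [52.5,-49.4,-2,0,0,-2.77,0.5],
  [52.5,-49.4,-2,0,0,-2.77,0.5],
  [52.5,-49.4,-2,0,0,-2.77,0.5],
  [52.5,-49.4,-2,0,0,-2.77,0.5],
  [52.5,-49.4,-2,0,0,-2.77,0.5],
  [52.5,-49.4,-2,0,0,-2.77,0.5],
  [52.5,-49.4,-2,0,0,-2.77,0.5],
  [52.5,-49.4,-2,0,0,-2.77,0.5],
  [52.5,-49.4,-2,0,0,-2.77,0.5],
  [52.5,-49.4,-2,0,0,-2.77,0.5],
], squeeze=12)

```text
time: 2.2
tool_pos: [0.5, 0.1629, 0.2634]
tool_rot: [-3.141, -0.001, -3.139]
contact_force: [0.2, -0.2, -0.6]
opening: 0.046
grip_force: 0.0
```

```bash
cat >> h.py <<'E'
import json
def log():
    s=robot.observe(); open('q.jsonl','a').write(json.dumps([list(s['qpos']),list(s['tool_pos']),list(s['tool_rot'])])+'\n')
    print('t',s['time'],'q',np.round(s['qpos'],3),'p',np.round(s['tool_pos'],4),'r',np.round(s['tool_rot'],3),'F',np.round(s['contact_force'],1),'op',round(s['opening'],4),'g',round(s['grip_force'],1)); return s
E
python3 -c "
from h import *
log(); im,d,P,m=cam('wrist'); save(im,'w1.png'); print({k:(np.round(v,3).tolist() if not isinstance(v,str) else v) for k,v in m.items()})
v,u=np.mgrid[:420,:560]
k=(P[...,2]>.185)&(P[...,2]<.23)&(abs(P[...,0]-.5)<.06)&(abs(P[...,1]-.163)<.04)&(im.max(-1)<250)
print(k.sum(),P[k].mean(0),cv2.minAreaRect(P[k][:,:2].astype(np.float32)))"
```

```text
t 2.2 q [ 0.169  0.329  1.488 -0.     1.326 -1.404] p [0.5    0.1629 0.2634] r [-3.141e+00 -1.000e-03 -3.139e+00] F [ 0.2 -0.2 -0.6] op 0.046 g 0.0
{'fx': 377.763, 'fy': 377.763, 'cx': 277.718, 'cy': 210.353, 'tool_from_camera': [[-0.0, 0.964, 0.265, 0.072], [1.0, 0.0, -0.0, 0.001], [-0.0, 0.265, -0.964, -0.141], [0.0, 0.0, 0.0, 1.0]]}
1726 [0.49824797 0.1646341  0.20571229] ((0.5011172294616699, 0.16462932527065277), (0.011992150917649269, 0.04526552930474281), 88.18446350097656)
```

play_rows([
  [-0.1,0.15,3,0,0,0,0.5],
  [-0.1,0.15,6,0,0,0,0.5],
  [-0.1,0.15,6.9,0,0,0,0.5],
  [-0.1,0.15,6.9,0,0,0,0.5],
  [-0.1,0.15,6.9,0,0,0,0.0],
  [-0.1,0.15,6.9,0,0,0,0.0],
  [-0.1,0.15,6.9,0,0,0,0.0],
  [-0.1,0.15,6.9,0,0,0,0.0],
  [-0.1,0.15,6.9,0,0,0,0.0],
  [-0.1,0.15,6.9,0,0,0,0.0],
], squeeze=12)

```text
time: 3.25
tool_pos: [0.5013, 0.1641, 0.195]
tool_rot: [-3.141, 0.001, -3.14]
contact_force: [1.0, -2.2, 0.8]
opening: 0.0117
grip_force: 11.9
```

play_rows([
  [0,0,0,0,0,0.13,0],
  [0,0,0,0,0,0.26,0],
  [0,0,0,0,0,0.39,0],
  [0,0,0,0,0,0.52,0],
  [0,0,0,0,0,0.65,0],
  [0,0,0,0,0,0.78,0],
  [0,0,0,0,0,0.91,0],
  [0,0,0,0,0,1.04,0],
  [0,0,0,0,0,1.17,0],
  [0,0,0,0,0,1.3,0],
  [0,0,0,0,0,1.43,0],
  [0,0,0,0,0,1.43,0],
  [0,0,0,0,0,1.43,0],
  [0,0,0,0,0,1.43,0.4],
  [0,0,0,0,0,1.43,0.4],
  [0,0,-4,0,0,1.43,0.4],
  [3,0,-9,0,0,1.43,0.4],
  [8,0,-14,0,0,1.43,0.4],
  [13,0,-16,0,0,1.43,0.4],
  [13,0,-16,0,0,1.43,0.4],
])

```text
time: 5.25
tool_pos: [0.3686, 0.1639, 0.3566]
tool_rot: [3.14, -0.0, 1.715]
contact_force: [-1.2, -0.7, 0.2]
opening: 0.0366
grip_force: 0.0
```

```bash
python3 -c "
from h import *
log()"
```

```text
t 5.25 q [ 0.228  0.039  1.596 -0.     1.505  0.083] p [0.3686 0.1639 0.3566] r [ 3.14  -0.     1.715] F [-1.2 -0.7  0.2] op 0.0366 g 0.0
```

play_rows([
  [-20,1,5,0,0,0.6,1],
  [-43,2,10.7,0,0,1.19,1],
  [-43,2,10.7,0,0,1.19,1],
  [-43,2,10.7,0,0,1.19,1],
  [-43,2,10.7,0,0,1.19,1],
  [-43,2,10.7,0,0,1.19,1],
  [-43,2,10.7,0,0,1.19,1],
  [-43,2,10.7,0,0,1.19,1],
  [-43,2,10.7,0,0,1.19,1],
  [-43,2,10.7,0,0,1.19,1],
  [-43,2,10.7,0,0,1.19,1],
  [-43,2,10.7,0,0,1.19,1],
])

```text
time: 6.45
tool_pos: [0.4518, -0.2577, 0.2479]
tool_rot: [-3.141, 0.0, 0.525]
contact_force: [-0.3, 0.7, -0.1]
opening: 0.0919
grip_force: 0.0
```

```bash
python3 -c "
from h import *
log(); im,d,P,m=cam('wrist'); save(im,'w2.png'); np.savez('w2.npz',im=im,P=P)
x,y,z=P[...,0],P[...,1],P[...,2]
t=(abs(x-.44)<.1)&(abs(y+.255)<.1)
for lo in (.02,.05):
    k=t&(z>lo)&(z<.09); r=cv2.minAreaRect(P[k][:,:2].astype(np.float32)); print(k.sum(),P[k].mean(0),r); print(cv2.boxPoints(r))
"
```

```text
t 6.45 q [-0.666  0.33   1.53   0.     1.282  0.38 ] p [ 0.4518 -0.2577  0.2479] r [-3.141  0.     0.525] F [-0.3  0.7 -0.1] op 0.0919 g 0.0
5486 [ 0.44963361 -0.25277035  0.05606676] ((0.43999844789505005, -0.2585079073905945), (0.11974334716796875, 0.044261496514081955), 30.214195251464844)
[[ 0.3771234  -0.2695131 ]
 [ 0.39939728 -0.30776167]
 [ 0.50287354 -0.24750271]
 [ 0.4805996  -0.20925415]]
4975 [ 0.45343324 -0.25059054  0.0577599 ] ((0.44923537969589233, -0.2531288266181946), (0.09836524724960327, 0.044261496514081955), 30.214195251464844)
[[ 0.39559725 -0.2587549 ]
 [ 0.41787115 -0.2970035 ]
 [ 0.50287354 -0.24750274]
 [ 0.4805996  -0.20925415]]
```

play_rows([
  [0,0,0,0,-0.15,0,1],
  [0,0,0,0,-0.3,0,1],
  [0,0,0,0,-0.45,0,1],
  [0,0,0,0,-0.45,0,1],
  [0,0,0,0,-0.45,0,1],
])

```text
time: 7.0
tool_pos: [0.4527, -0.2573, 0.2476]
tool_rot: [-3.141, 0.448, 0.527]
contact_force: [-0.0, -0.2, 0.2]
opening: 0.0919
grip_force: 0.0
```

```bash
python3 -c "
from h import *
log()"
```

```text
t 7.0 q [-0.455  0.494  1.356 -0.368  1.553  0.644] p [ 0.4527 -0.2573  0.2476] r [-3.141  0.448  0.527] F [-0.  -0.2  0.2] op 0.0919 g 0.0
```

```bash
cat > kin.py <<'E'
import numpy as np, json
from scipy.optimize import least_squares
from scipy.spatial.transform import Rotation as R
Z=lambda a:R.from_euler('z',a); Y=lambda a:R.from_euler('y',a)
LO=np.array([-2.53,-.77,.04,-1,.28,-3.11]); HI=np.array([2.53,2.02,2.7,4.14,2.66,3.11])
S4=1
def fk(q,p):
    h,a1,d,L2,o2,a3,L3,L6,c6=p
    A=Z(q[0]); B=A*Y(q[1]+o2); C=A*Y(q[1]+q[2]); D=C*Z(S4*q[3])*Y(q[4])*Z(q[5]+c6)
    return A.apply([a1,d,h])+B.apply([0,0,L2])+C.apply([a3,0,L3])+D.apply([0,0,L6]), D
obs=[([-1.34297,.342655,1.524897,0,1.275391,-.146025],[.191663,-.488413,.243122],[-3.14026,-.00019,.37385])]+[json.loads(l) for l in open('q.jsonl')]
def res(p):
    r=[]
    for q,t,e in obs:
        a,D=fk(q,p); r+=list(a-np.array(t))+list(.2*(D*R.from_euler('xyz',e).inv()).as_rotvec())
    return r
best=None
for c in (np.pi/2,-np.pi/2):
    f=least_squares(res,[.3,.0,.08,.4,0,0.05,.4,.25,c],bounds=([0,-.2,-.3,.1,-.5,-.3,.1,.1,-4],[.6,.3,.3,.8,.5,.3,.8,.5,4]))
    if best is None or f.cost<best.cost: best=f
par=best.x
def ik(pos,D,q0):
    g=lambda q:np.r_[5*(fk(q,par)[0]-pos),(fk(q,par)[1]*D.inv()).as_rotvec()]
    s=least_squares(g,np.clip(q0,LO+1e-3,HI-1e-3),bounds=(LO,HI)); return s.x,np.abs(s.fun).max()
if __name__=='__main__':
    print(best.cost,np.round(par,4),np.abs(res(par)).max())
E
python3 kin.py; sed -i 's/^S4=1/S4=-1/' kin.py; python3 kin.py
```

```text
4.1848334279162224e-12 [ 0.2229 -0.      0.0764  0.5062  0.      0.0465  0.3796  0.3011  1.5708] 2.1053335797216466e-06
0.019320338759683028 [ 0.     -0.013   0.0475  0.2542 -0.0081 -0.2292  0.3968  0.1     1.5682] 0.12719097040411506
```

```bash
sed -i 's/^S4=-1/S4=1/' kin.py; cat > plan.py <<'E'
from kin import *
def ori(alpha,tau,s):  # cap azimuth alpha, tilt tau from down towards alpha; s=+1 tool x = cap azimuth side
    yaw=alpha if s>0 else alpha+np.pi
    return R.from_euler('xyz',[np.pi,0,yaw])*R.from_rotvec([0,s*tau,0])
def track(poses,q):
    qs=[];w=0
    for p,D in poses:
        q,e=ik(p,D,q); w=max(w,e); qs.append(q)
        if e>2e-3: return None
    return np.array(qs)
if __name__=='__main__':
    out=[]
    for s in (1,-1):
     for x,y in ((.45,-.25),(.42,-.1),(.42,0.),(.5,-.15)):
      for al in np.radians([-30,0,30,60,90,120]):
       for t0 in np.radians([0,-25,-45]):
        q1=np.arctan2(y,x)-.15
        yaw=al if s>0 else al+np.pi
        q6=(q1+np.pi/2-yaw+np.pi)%(2*np.pi)-np.pi
        start,e=ik([x,y,.2],ori(al,0,s),[q1,.4,1.5,0,1.2,np.clip(q6,-3,3)])
        if e>2e-3: continue
        poses=[([x,y,.2],ori(al,t,s)) for t in np.linspace(0,t0,4)]+[([x,y,.2],ori(al,t,s)) for t in np.linspace(t0,t0+np.pi/2,12)]+[([x,y,z],ori(al,t0+np.pi/2,s)) for z in (.15,.1,.065)]
        Q=track(poses,start)
        if Q is None: continue
        st=np.abs(np.diff(Q,axis=0)).max(); mg=np.minimum(Q-LO,HI-Q).min()
        out.append((mg,st,s,x,y,round(np.degrees(al)),round(np.degrees(t0)),np.round(Q[-1],2)))
    out.sort(key=lambda r:-r[0]+.3*r[1])
    for o in out[:14]: print(o)
E
python3 plan.py
```

```text
(np.float64(0.854478586404894), np.float64(0.156294294955567), 1, 0.5, -0.15, 60, 0, array([-1.01,  1.13,  1.69,  1.11,  1.72, -1.28]))
(np.float64(0.7648337382244585), np.float64(0.16980425365428417), 1, 0.42, 0.0, 90, 0, array([-0.77,  1.12,  1.75,  0.82,  1.76, -1.38]))
(np.float64(0.7245242310504441), np.float64(0.15056602766650318), 1, 0.45, -0.25, 60, 0, array([-1.17,  1.16,  1.53,  0.97,  1.84, -1.2 ]))
(np.float64(0.6892381436082098), np.float64(0.17978314816185342), 1, 0.42, -0.1, 60, 0, array([-1.1 ,  1.11,  1.93,  1.  ,  1.62, -1.49]))
(np.float64(0.6719692696567416), np.float64(0.19030140289962005), 1, 0.45, -0.25, 30, 0, array([-1.3 ,  1.11,  1.95,  1.32,  1.59, -1.5 ]))
(np.float64(0.6396226470568982), np.float64(0.1904094357992393), 1, 0.45, -0.25, 30, -25, array([-1.24,  0.82,  2.03,  1.26,  1.21, -1.26]))
(np.float64(0.6261194869765245), np.float64(0.14783550647488825), 1, 0.42, -0.1, 90, 0, array([-0.89,  1.15,  1.57,  0.72,  1.9 , -1.3 ]))
(np.float64(0.571880690571748), np.float64(0.1561898477579431), 1, 0.5, -0.15, 60, -25, array([-0.96,  0.87,  1.78,  0.99,  1.3
[... 152 characters left out ...]

(np.float64(0.5326119571461472), np.float64(0.15925540921735595), 1, 0.45, -0.25, 60, -25, array([-1.13,  0.91,  1.64,  0.84,  1.51, -1.09]))
(np.float64(0.515701779374719), np.float64(0.13142258355031214), 1, 0.5, -0.15, 90, 0, array([-0.85,  1.22,  1.27,  0.84,  2.04, -1.1 ]))
(np.float64(0.5161024100941001), np.float64(0.18329304003418959), 1, 0.42, 0.0, 90, -25, array([-0.73,  0.85,  1.87,  0.75,  1.44, -1.25]))
(np.float64(0.52613681525296), np.float64(0.23896994649447992), 1, 0.5, -0.15, 30, -25, array([-1.02,  0.8 ,  2.17,  1.52,  1.14, -1.39]))
(np.float64(0.4991213527509707), np.float64(0.17904994718952022), 1, 0.5, -0.15, 90, -25, array([-0.82,  0.99,  1.39,  0.68,  1.72, -1.08]))
```

```bash
cat > p2.py <<'E'
from plan import *
from h import robot
import sys
s=robot.observe(); q=s['qpos']
Rc=R.from_euler('xyz',s['tool_rot']); pc=np.array(s['tool_pos'])
def rel(Ra,pa,Rb,pb): return np.round(Ra.inv().apply(np.array(pb)-pa)*100,2),np.round((Ra.inv()*Rb).as_rotvec(),3)
def geo(q,Ra,pa,Rb,pb,n=24):
    w=(Ra.inv()*Rb).as_rotvec(); pa=np.array(pa);pb=np.array(pb)
    Q=track([(pa+(pb-pa)*t,Ra*R.from_rotvec(w*t)) for t in np.linspace(0,1,n)],q)
    if Q is None: print('  infeasible'); return q
    print('  step',np.abs(np.diff(Q,axis=0)).max().round(2),'min',Q.min(0).round(2),'max',Q.max(0).round(2),'end',Q[-1].round(2)); return Q[-1]
if __name__=='__main__':
    al=np.radians(210.2); t0=np.radians(-25); g=np.array([.4416,-.2576,.031])
    D0=ori(al,t0,1); a=D0.apply([0,0,1]); T=g+.002*a; H=T-.1*a
    M=ori(al,0,1)
    print('to hover',rel(Rc,pc,D0,H)); 
    q1=geo(q,Rc,pc,D0,H)
    Dm=ori(np.radians(30),0,1)
    qh,e=ik(H,D0,[-.66,.35,1.5,0.3,1.2,-2.7]); print('direct',e,qh.round(2))
    q2=geo(qh,D0,H,D0,T,6); L=T+[0,0,.12]; q3=geo(q2,D0,T,D0,L,6)
    for ad in (30,45,60):
      for xy in ((.45,-.25),(.45,-.15),(.42,-.1)):
        D1=ori(np.radians(ad),t0+np.pi/2,1); P1=np.array([*xy,.15])
        print(ad,xy,rel(D0,L,D1,P1)); geo(q3,D0,L,D1,P1)
E
python3 p2.py
```

```text
to hover (array([ 0.92, -0.52, 13.74]), array([1.344e+00, 1.000e-03, 2.840e+00]))
  step 0.1 min [-1.03  0.41  1.27 -0.37  0.89  0.64] max [-0.46  0.61  1.92  0.57  1.7   2.77] end [-1.03  0.41  1.92  0.57  0.89  2.77]
direct 0.16654880968920838 [-0.9   0.4   1.85  0.35  0.89 -3.11]
  infeasible
  infeasible
30 (0.45, -0.25) (array([-0.96,  0.23,  0.36]), array([ 1.074,  0.004, -2.95 ]))
  infeasible
30 (0.45, -0.15) (array([-5.52,  8.88,  2.48]), array([ 1.074,  0.004, -2.95 ]))
  infeasible
30 (0.42, -0.1) (array([-5.45, 14.71,  2.45]), array([ 1.074,  0.004, -2.95 ]))
  infeasible
45 (0.45, -0.25) (array([-0.96,  0.23,  0.36]), array([-1.008,  0.271,  2.769]))
  infeasible
45 (0.45, -0.15) (array([-5.52,  8.88,  2.48]), array([-1.008,  0.271,  2.769]))
  infeasible
45 (0.42, -0.1) (array([-5.45, 14.71,  2.45]), array([-1.008,  0.271,  2.769]))
  infeasible
60 (0.45, -0.25) (array([-0.96,  0.23,  0.36]), array([-0.933,  0.513,  2.564]))
  infeasible
60 (0.45, -0.15) (array([-5.52,  8.88,  2.48]), array([-0.933,  0.513,  2.564]))
  infeasible
60 (0.42, -0.1) (array([-5.45, 14.71,  2.45]), array([-0.933,  0.513,  2.564]))
  infeasible
```

```bash
cat >> p2.py <<'E'
    print('---')
    q2=geo(q1,D0,H,D0,T,6); q3=geo(q2,D0,T,D0,L,6)
    for ad in (15,30):
      for xy in ((.45,-.25),(.45,-.15),(.42,-.1)):
        D1=ori(np.radians(ad),t0+np.pi/2,1); P1=np.array([*xy,.15])
        print(ad,xy,rel(D0,L,D1,P1)); geo(q3,D0,L,D1,P1)
E
python3 p2.py | sed -n '/---/,$p'
```

```text
---
  step 0.05 min [-1.03  0.41  1.92  0.57  0.68  2.65] max [-0.93  0.59  1.96  0.73  0.89  2.77] end [-0.93  0.59  1.96  0.73  0.68  2.65]
  step 0.06 min [-0.93  0.38  1.86  0.55  0.68  2.65] max [-0.93  0.59  1.96  0.73  0.93  2.91] end [-0.93  0.38  1.86  0.55  0.93  2.91]
15 (0.45, -0.25) (array([-0.96,  0.23,  0.36]), array([ 1.006,  0.277, -2.764]))
  step 0.28 min [-1.25  0.27  1.86  0.55  0.51 -1.18] max [-0.91  0.57  2.32  1.71  1.14  2.91] end [-1.25  0.57  2.21  1.46  1.14 -1.18]
15 (0.45, -0.15) (array([-5.52,  8.88,  2.48]), array([ 1.006,  0.277, -2.764]))
  step 0.31 min [-1.14  0.24  1.86  0.55  0.46 -1.37] max [-0.86  0.53  2.48  1.91  1.11  2.91] end [-1.14  0.53  2.43  1.66  1.11 -1.37]
15 (0.42, -0.1) (array([-5.45, 14.71,  2.45]), array([ 1.006,  0.277, -2.764]))
  step 0.32 min [-1.17  0.2   1.86  0.55  0.44 -1.56] max [-0.85  0.54  2.61  1.98  1.13  2.91] end [-1.17  0.54  2.59  1.71  1.13 -1.56]
30 (0.45, -0.25) (array([-0.96,  0.23,  0.36]), array([ 1.074,  0.004, -2.95 ]))
  step 0.26 min [-1.25  0.3   1.86  0.55  0.63 -1.06] max [-0.93  0.62  2.25  1.49  1.28  2.91] end [-1.24  0.62  2.02  1.19  1.28 -1.06]
30 (0.45, -0.15) (array([-5.52,  8.88,  2.48]), array([ 1.074,  0.004, -2.95 ]))
  step 0.27 min [-1.16  0.27  1.86  0.55  0.59 -1.21] max [-0.91  0.56  2.37  1.63  1.19  2.91] end [-1.15  0.56  2.25  1.33  1.19 -1.21]
30 (0.42, -0.1) (array([-5.45, 14.71,  2.45]), array([ 1.074,  0.004, -2.95 ]))
  step 0.28 min [-1.18  0.24  1.86  0.55  0.58 -1.35] max [-0.91  0.53  2.48  1.68  1.17  2.91] end [-1.17  0.53  2.4   1.36  1.17 -1.35]
```

play_rows([
  [0.1,-0.1,2,0.13,0,0.28,1],
  [0.2,-0.1,3,0.27,0,0.57,1],
  [0.3,-0.2,5,0.4,0,0.85,1],
  [0.5,-0.3,6,0.54,0,1.14,1],
  [0.6,-0.3,7,0.67,0,1.42,1],
  [0.6,-0.3,7,0.67,0,1.42,1],
  [0.6,-0.3,7,0.67,0,1.42,1],
  [0.6,-0.3,7,0.67,0,1.42,1],
  [0.6,-0.3,7,0.67,0,1.42,1],
  [0.6,-0.3,7,0.67,0,1.42,1],
  [0.6,-0.3,7,0.67,0,1.42,1],
  [0.6,-0.3,7,0.67,0,1.42,1],
])

```text
time: 8.2
tool_pos: [0.4281, -0.2697, 0.1835]
tool_rot: [3.134, 0.438, -1.053]
contact_force: [1.3, 0.1, 0.5]
opening: 0.0917
grip_force: 0.0
```

```bash
python3 p2.py | sed '3,11d'; python3 -c "
from h import *
log()"
```

```text
to hover (array([2.39, 2.32, 5.93]), array([ 0.667, -0.004,  1.415]))
  step 0.05 min [-1.03  0.41  1.36  0.11  0.89  1.82] max [-0.78  0.59  1.92  0.57  1.61  2.77] end [-1.03  0.41  1.92  0.57  0.89  2.77]
45 (0.45, -0.25) (array([-0.96,  0.23,  0.36]), array([-1.008,  0.271,  2.769]))
  infeasible
45 (0.45, -0.15) (array([-5.52,  8.88,  2.48]), array([-1.008,  0.271,  2.769]))
  infeasible
45 (0.42, -0.1) (array([-5.45, 14.71,  2.45]), array([-1.008,  0.271,  2.769]))
  infeasible
60 (0.45, -0.25) (array([-0.96,  0.23,  0.36]), array([-0.933,  0.513,  2.564]))
  infeasible
60 (0.45, -0.15) (array([-5.52,  8.88,  2.48]), array([-0.933,  0.513,  2.564]))
  infeasible
60 (0.42, -0.1) (array([-5.45, 14.71,  2.45]), array([-0.933,  0.513,  2.564]))
  infeasible
---
  step 0.05 min [-1.03  0.41  1.92  0.57  0.68  2.65] max [-0.93  0.59  1.96  0.73  0.89  2.77] end [-0.93  0.59  1.96  0.73  0.68  2.65]
  step 0.06 min [-0.93  0.38  1.86  0.55  0.68  2.65] max [-0.93  0.59  1.96  0.73  0.93  2.91] end [-0.93  0.38  1.86  0.55  0.93  2.91]
15 (0.45, -0.25) (array([-0.96,  0.23,  0.36]), ar
[... 698 characters left out ...]
 min [-1.25  0.3   1.86  0.55  0.63 -1.06] max [-0.93  0.62  2.25  1.49  1.28  2.91] end [-1.24  0.62  2.02  1.19  1.28 -1.06]
30 (0.45, -0.15) (array([-5.52,  8.88,  2.48]), array([ 1.074,  0.004, -2.95 ]))
  step 0.27 min [-1.16  0.27  1.86  0.55  0.59 -1.21] max [-0.91  0.56  2.37  1.63  1.19  2.91] end [-1.15  0.56  2.25  1.33  1.19 -1.21]
30 (0.42, -0.1) (array([-5.45, 14.71,  2.45]), array([ 1.074,  0.004, -2.95 ]))
  step 0.28 min [-1.18  0.24  1.86  0.55  0.58 -1.35] max [-0.91  0.53  2.48  1.68  1.17  2.91] end [-1.17  0.53  2.4   1.36  1.17 -1.35]
t 8.2 q [-0.779  0.594  1.363  0.108  1.609  1.824] p [ 0.4281 -0.2697  0.1835] r [ 3.134  0.438 -1.053] F [1.3 0.1 0.5] op 0.0917 g 0.0
```

play_rows([
  [0.5,0.4,0.5,0.13,0,0.28,1],
  [1,1,1,0.27,0,0.57,1],
  [1.5,1.5,2,0.4,0,0.85,1],
  [2.4,2.3,4,0.54,0,1.14,1],
  [2.39,2.32,5.93,0.667,-0.004,1.415,1],
  [2.39,2.32,5.93,0.667,-0.004,1.415,1],
  [2.39,2.32,5.93,0.667,-0.004,1.415,1],
  [2.39,2.32,5.93,0.667,-0.004,1.415,1],
  [2.39,2.32,5.93,0.667,-0.004,1.415,1],
  [2.39,2.32,5.93,0.667,-0.004,1.415,1],
  [2.39,2.32,5.93,0.667,-0.004,1.415,1],
  [2.39,2.32,5.93,0.667,-0.004,1.415,1],
  [2.39,2.32,5.93,0.667,-0.004,1.415,1],
])

```text
time: 9.5
tool_pos: [0.4067, -0.2777, 0.1193]
tool_rot: [3.141, 0.434, -2.608]
contact_force: [-0.9, 0.7, 0.2]
opening: 0.0918
grip_force: 0.0
```

```bash
cat > p3.py <<'E'
from p2 import *
al=np.radians(210.2); t0=np.radians(-25); g=np.array([.4416,-.2576,.031])
D0=ori(al,t0,1); a=D0.apply([0,0,1]); T=g+.002*a
print('to T',rel(Rc,pc,D0,T))
E
python3 p3.py; python3 -c "
from h import *
log()"
```

```text
to T (array([ 0.05, -0.05,  9.91]), array([ 0.003, -0.002,  0.006]))
t 9.5 q [-1.024  0.412  1.915  0.57   0.894  2.775] p [ 0.4067 -0.2777  0.1193] r [ 3.141  0.434 -2.608] F [-0.9  0.7  0.2] op 0.0918 g 0.0
```

play_rows([
  [0,0,4,0,0,0,1],
  [0,0,7,0,0,0,1],
  [0,0,9,0,0,0,1],
  [0,0,9.9,0,0,0,1],
  [0,0,9.9,0,0,0,1],
  [0,0,9.9,0,0,0,0],
  [0,0,9.9,0,0,0,0],
  [0,0,9.9,0,0,0,0],
  [0,0,9.9,0,0,0,0],
  [0,0,9.9,0,0,0,0],
  [0,0,9.9,0,0,0,0],
  [0,0,9.9,0,0,0,0],
  [0,0,9.9,0,0,0,0],
], squeeze=35)

```text
time: 10.8
tool_pos: [0.4424, -0.2563, 0.0288]
tool_rot: [3.139, 0.434, -2.612]
contact_force: [-1.0, -0.7, 1.6]
opening: 0.0438
grip_force: 35.0
```

```bash
cat > p3.py <<'E'
from p2 import *
t0=np.radians(-25); L=pc+[0,0,.12]
print('lift',rel(Rc,pc,Rc,L))
D1=ori(np.radians(15),t0+np.pi/2,1); P1=np.array([.45,-.25,.15])
print('turn from lift',rel(Rc,L,D1,P1)); q=geo(s['qpos'],Rc,pc,Rc,L,6); q=geo(q,Rc,L,D1,P1); geo(q,D1,P1,D1,[.45,-.25,.06],6)
E
python3 p3.py; python3 -c "
from h import *
log()"
```

```text
lift (array([ -5.04,   0.03, -10.89]), array([0., 0., 0.]))
turn from lift (array([-0.94,  0.15,  0.3 ]), array([ 1.009,  0.284, -2.761]))
  step 0.06 min [-0.93  0.38  1.86  0.55  0.68  2.66] max [-0.93  0.59  1.96  0.73  0.93  2.91] end [-0.93  0.38  1.86  0.55  0.93  2.91]
  step 0.28 min [-1.25  0.27  1.86  0.55  0.51 -1.18] max [-0.9   0.57  2.32  1.71  1.14  2.91] end [-1.25  0.57  2.21  1.46  1.14 -1.18]
  step 0.06 min [-1.25  0.57  2.21  1.46  1.13 -1.45] max [-1.25  0.82  2.22  1.58  1.14 -1.18] end [-1.25  0.82  2.22  1.58  1.13 -1.45]
t 10.8 q [-0.932  0.593  1.955  0.726  0.682  2.658] p [ 0.4424 -0.2563  0.0288] r [ 3.139  0.434 -2.612] F [-1.  -0.7  1.6] op 0.0438 g 35.0
```

play_rows([
  [-1.5,0,-3.2,0,0,0,0],
  [-3,0,-6.5,0,0,0,0],
  [-4.3,0,-9.2,0,0,0,0],
  [-5,0,-10.9,0,0,0,0],
  [-5,0,-10.9,0.05,0.014,-0.138,0],
  [-5.1,0,-10.9,0.1,0.028,-0.276,0],
  [-5.2,0,-10.9,0.15,0.042,-0.414,0],
  [-5.2,0,-10.8,0.2,0.056,-0.552,0],
  [-5.3,0,-10.8,0.25,0.07,-0.69,0],
  [-5.4,0,-10.8,0.3,0.084,-0.828,0],
  [-5.4,0,-10.8,0.35,0.098,-0.966,0],
  [-5.4,0,-10.8,0.4,0.112,-1.104,0],
  [-5.4,0,-10.8,0.45,0.126,-1.242,0],
  [-5.5,0.1,-10.8,0.5,0.14,-1.38,0],
  [-5.5,0.1,-10.8,0.5,0.14,-1.38,0],
])

```text
time: 12.3
tool_pos: [0.4457, -0.2522, 0.1492]
tool_rot: [-2.434, -0.209, -1.447]
contact_force: [0.5, -0.7, -1.2]
opening: 0.044
grip_force: 35.0
```

```bash
cat > p3.py <<'E'
from p2 import *
t0=-.434
D1=ori(np.radians(15),t0+np.pi/2,1); P1=np.array([.45,-.25,.13])
print('turn',rel(Rc,pc,D1,P1)); q=geo(s['qpos'],Rc,pc,D1,P1)
print('down',rel(Rc,pc,D1,P1-[0,0,.065])); q=geo(q,D1,P1,D1,P1-[0,0,.07],5)
E
python3 p3.py; python3 -c "
from h import *
log()"
```

```text
turn (array([-0.56,  0.85,  1.7 ]), array([ 0.526,  0.159, -1.451]))
  step 0.14 min [-1.25  0.29  2.22  1.41  0.54 -1.24] max [-0.98  0.63  2.33  1.73  1.14  0.72] end [-1.25  0.63  2.22  1.49  1.14 -1.24]
down (array([-1.91,  4.98,  6.53]), array([ 0.526,  0.159, -1.451]))
  step 0.06 min [-1.25  0.63  2.22  1.49  1.13 -1.46] max [-1.25  0.82  2.22  1.58  1.14 -1.24] end [-1.25  0.82  2.22  1.58  1.13 -1.46]
t 12.3 q [-0.98   0.287  2.231  1.409  0.542  0.725] p [ 0.4457 -0.2522  0.1492] r [-2.434 -0.209 -1.447] F [ 0.5 -0.7 -1.2] op 0.044 g 35.0
```

play_rows([
  [0,0.1,0.1,0.05,0.015,-0.137,0],
  [-0.1,0.2,0.3,0.1,0.03,-0.274,0],
  [-0.1,0.2,0.5,0.15,0.045,-0.412,0],
  [-0.2,0.3,0.6,0.2,0.06,-0.55,0],
  [-0.3,0.4,0.8,0.25,0.075,-0.687,0],
  [-0.3,0.5,1,0.3,0.09,-0.825,0],
  [-0.4,0.6,1.2,0.35,0.106,-0.96,0],
  [-0.4,0.7,1.4,0.4,0.121,-1.1,0],
  [-0.5,0.8,1.5,0.45,0.136,-1.24,0],
  [-0.56,0.85,1.7,0.526,0.159,-1.451,0],
  [-0.56,0.85,1.7,0.526,0.159,-1.451,0],
  [-0.56,0.85,1.7,0.526,0.159,-1.451,0],
  [-0.56,0.85,1.7,0.526,0.159,-1.451,0],
  [-0.56,0.85,1.7,0.526,0.159,-1.451,0],
])

```text
time: 13.7
tool_pos: [0.4503, -0.25, 0.1303]
tool_rot: [-3.129, -1.137, 0.246]
contact_force: [0.4, -0.2, -2.3]
opening: 0.0436
grip_force: 35.0
```

```bash
cat > p3.py <<'E'
from p2 import *
print('up axis in tool',Rc.inv().apply([0,0,1]).round(3),'approach',Rc.apply([0,0,1]).round(3))
# tin cap axis predicted: at grasp cap dir in tool frame
Rg=R.from_euler('xyz',[3.139,.434,-2.612]); g=np.radians(210.2); ct=Rg.inv().apply([np.cos(g),np.sin(g),0])
print('tin axis now',Rc.apply(ct).round(3))
D1=ori(np.radians(15),-.434+np.pi/2,1)
print(rel(Rc,pc,D1,[.45,-.25,.065]))
E
python3 p3.py; python3 -c "
from h import *
s=log()
im,d,P,m=cam('scene'); save(cv2.resize(im[90:370,120:420],None,fx=2,fy=2),'s3.png')"
```

```text
up axis in tool [ 0.907 -0.005 -0.42 ] approach [ 0.877  0.232 -0.42 ]
tin axis now [ 0.002 -0.008  1.   ]
(array([-5.94,  0.03,  2.72]), array([ 0.003, -0.   , -0.007]))
t 13.7 q [-1.252  0.625  2.221  1.493  1.139 -1.239] p [ 0.4503 -0.25    0.1303] r [-3.129 -1.137  0.246] F [ 0.4 -0.2 -2.3] op 0.0436 g 35.0
```

View pics/s3.png

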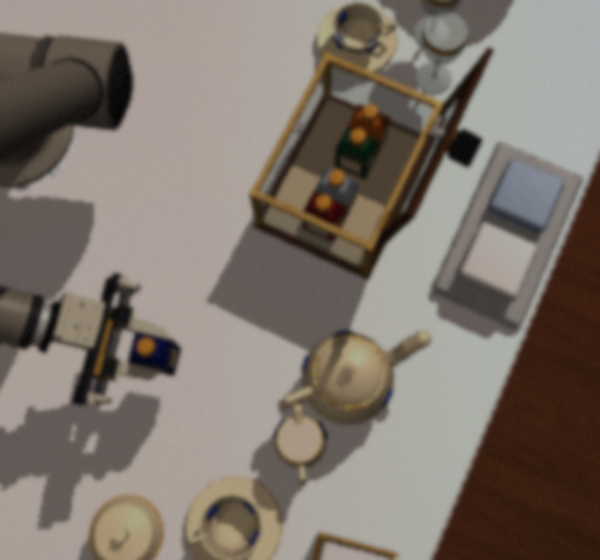

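play_rows([
  [-2.7,0,1.3,0,0,-0.007,0],
  [-4.5,0,2.1,0,0,-0.007,0],
  [-5.6,0,2.6,0,0,-0.007,0],
  [-6.2,0,2.87,0,0,-0.007,0],
  [-6.5,0.03,3.01,0,0,-0.007,0],
  [-6.65,0.03,3.08,0,0,-0.007,0],
  [-6.7,0.03,3.1,0,0,-0.007,0],
  [-6.7,0.03,3.1,0,0,-0.007,0],
])

```text
time: 14.55
tool_pos: [0.4504, -0.2507, 0.0569]
tool_rot: [3.131, -1.138, 0.271]
contact_force: [0.0, 0.3, -1.5]
opening: 0.0441
grip_force: 35.0
```

play_rows([
  [-0.05,0,0.02,0,0,0,0],
  [-0.06,0,0.03,0,0,0,0],
  [-0.06,0,0.03,0,0,0,0.7],
  [-0.06,0,0.03,0,0,0,1],
  [-0.06,0,0.03,0,0,0,1],
  [-0.06,0,0.03,0,0,0,1],
  [-0.06,0,0,0,0,0,1],
  [-0.06,0,-2,0,0,0,1],
  [-0.06,0,-5,0,0,0,1],
  [-0.06,0,-9,0,0,0,1],
  [-0.06,0,-13,0,0,0,1],
  [-0.06,0,-13,0,0,0,1],
])

```text
time: 15.75
tool_pos: [0.3335, -0.2838, 0.1115]
tool_rot: [3.125, -1.136, 0.271]
contact_force: [1.2, -1.3, -0.0]
opening: 0.0919
grip_force: 0.0
```

```bash
cat > p4.py <<'E'
from h import *
def pts(n):
    im,d,P,m=cam(n); P=P.reshape(-1,3); return im.reshape(-1,3).astype(int),P
c,P=pts('wrist')
k=(abs(P[:,0]-.45)<.07)&(abs(P[:,1]+.25)<.07)&(P[:,2]>.012)&(P[:,2]<.14)
print('wrist tin',k.sum(),P[k].min(0),P[k].max(0))
c,P=pts('scene')
k=(abs(P[:,0]-.45)<.08)&(abs(P[:,1]+.25)<.08)&(P[:,2]>.114)&(P[:,2]<.135); print('cap scene',k.sum(),P[k].mean(0),np.ptp(P[k],axis=0))
k=(abs(P[:,0]-.45)<.08)&(abs(P[:,1]+.25)<.08)&(P[:,2]>.02)&(P[:,2]<.085); print('body scene',k.sum(),cv2.minAreaRect(P[k][:,:2].astype(np.float32)))
# row caps: gold inside the case
k=(P[:,2]>.124)&(P[:,2]<.145)&(P[:,0]>.47)&(P[:,0]<.66)&(P[:,1]>.05)&(P[:,1]<.28)&(c[:,0]-c[:,2]>40)
q=P[k]; print('case pts',k.sum())
cr,l,ce=cv2.kmeans(q[:,:2].astype(np.float32),4,None,(3,50,1e-5),5,cv2.KMEANS_PP_CENTERS)
o=np.argsort(ce[:,1]); print('caps',ce[o],np.bincount(l.ravel())[o],q[:,2].mean())
# rim
k=(P[:,2]>.147)&(P[:,2]<.162)&(P[:,0]>.44)&(P[:,0]<.67)&(P[:,1]>.0)&(P[:,1]<.33); r=cv2.minAreaRect(P[k][:,:2].astype(np.float32)); print('rim',r,cv2.boxPoints(r))
E
python3 p4.py; python3 -c "
from h import *
log()"
```

```text
wrist tin 8761 [ 0.415034   -0.27875317  0.01201467] [ 0.48194397 -0.22161326  0.12104249]
cap scene 54 [ 0.45036758 -0.25233063  0.11989977] [0.02197044 0.02261324 0.01225518]
body scene 137 ((0.44988885521888733, -0.2518985867500305), (0.059345588088035583, 0.04488835483789444), 14.717028617858887)
case pts 211
caps [[0.5733111  0.07077005]
 [0.5737335  0.11616398]
 [0.57367575 0.19640034]
 [0.56549525 0.24493247]] [52 49 51 59] 0.13279535525380717
rim ((0.5679073333740234, 0.16270408034324646), (0.20398764312267303, 0.27657419443130493), 0.029103659093379974) [[0.46584332 0.30093938]
 [0.46598375 0.02436519]
 [0.66997135 0.02446878]
 [0.6698309  0.30104297]]
t 15.85 q [-1.585  0.675  2.256  1.215  1.202 -1.359] p [ 0.3356 -0.2818  0.1108] r [ 3.13  -1.137  0.269] F [-0.4 -0.1 -0. ] op 0.0919 g 0.0
```

```bash
cat > p5.py <<'E'
from p2 import *
U=pc+[0,0,.14]
D=R.from_euler('xyz',[np.pi,0,1.827]); H=np.array([.450,-.2517,.26])
print('up',rel(Rc,pc,Rc,U)); q=geo(s['qpos'],Rc,pc,Rc,U,5)
print('turn',rel(Rc,pc,D,H)); geo(q,Rc,U,D,H)
E
python3 p5.py
```

```text
up (array([12.7 ,  0.07, -5.88]), array([0., 0., 0.]))
  step 0.11 min [-1.59  0.31  2.17  1.1   1.2  -1.36] max [-1.59  0.67  2.26  1.21  1.39 -0.93] end [-1.59  0.31  2.17  1.1   1.39 -0.93]
turn (array([18.51,  0.09,  4.47]), array([ 0.886, -0.881, -1.379]))
  step 0.06 min [-1.59  0.26  1.52  0.    1.31 -0.93] max [-0.66  0.31  2.17  1.1   1.39 -0.89] end [-0.66  0.31  1.52  0.    1.31 -0.91]
```

play_rows([
  [4,0,-1.9,0,0,0,1],
  [8.5,0,-4,0,0,0,1],
  [12.7,0,-5.9,0.06,-0.06,-0.1,1],
  [18.5,0.1,4.5,0.886,-0.881,-1.379,0.5],
  [18.5,0.1,4.5,0.886,-0.881,-1.379,0.5],
  [18.5,0.1,4.5,0.886,-0.881,-1.379,0.5],
  [18.5,0.1,4.5,0.886,-0.881,-1.379,0.5],
  [18.5,0.1,4.5,0.886,-0.881,-1.379,0.5],
  [18.5,0.1,4.5,0.886,-0.881,-1.379,0.5],
  [18.5,0.1,4.5,0.886,-0.881,-1.379,0.5],
  [18.5,0.1,4.5,0.886,-0.881,-1.379,0.5],
  [18.5,0.1,4.5,0.886,-0.881,-1.379,0.5],
  [18.5,0.1,4.5,0.886,-0.881,-1.379,0.5],
  [18.5,0.1,4.5,0.886,-0.881,-1.379,0.5],
  [18.5,0.1,4.5,0.886,-0.881,-1.379,0.5],
  [18.5,0.1,4.5,0.886,-0.881,-1.379,0.5],
  [18.5,0.1,4.5,0.886,-0.881,-1.379,0.5],
  [18.51,0.09,4.47,0.886,-0.881,-1.379,0.5],
  [18.51,0.09,4.47,0.886,-0.881,-1.379,0.5],
])

```text
time: 17.75
tool_pos: [0.4502, -0.2509, 0.2595]
tool_rot: [3.141, -0.002, 1.828]
contact_force: [-0.3, -0.5, 0.9]
opening: 0.046
grip_force: 0.0
```

```bash
python3 -c "
from h import *
s=log(); im,d,P,m=cam('wrist')
x,y,z=P[...,0],P[...,1],P[...,2]
t=(abs(x-.45)<.06)&(abs(y+.25)<.06)
for lo,hi in ((.112,.13),(.02,.13),(.02,.098)):
    k=t&(z>lo)&(z<hi); r=cv2.minAreaRect(P[k][:,:2].astype(np.float32)); print(lo,k.sum(),P[k].mean(0),r,z[k].max())
from p2 import *
print(rel(Rc,pc,R.from_euler('xyz',[np.pi,0,1.827]),[.45,-.2517,.1185]))
"
```

```text
t 17.75 q [-0.658  0.313  1.522  0.002  1.308 -0.916] p [ 0.4502 -0.2509  0.2595] r [ 3.141e+00 -2.000e-03  1.828e+00] F [-0.3 -0.5  0.9] op 0.046 g 0.0
0.112 805 [ 0.44944473 -0.24901427  0.11955324] ((0.4495931565761566, -0.24982745945453644), (0.024004392325878143, 0.02394787408411503), 14.787909507751465) 0.12219549431574817
0.02 3981 [ 0.44784345 -0.24345107  0.09236068] ((0.44968104362487793, -0.250132292509079), (0.05869140475988388, 0.044964633882045746), 14.988041877746582) 0.12219549431574817
0.02 2351 [ 0.44696227 -0.24029936  0.08019383] ((0.44968104362487793, -0.250132292509079), (0.05869140475988388, 0.044964633882045746), 14.988041877746582) 0.09799972224954634
(array([-0.09, -0.04, 14.11]), array([ 0.001, -0.002,  0.001]))
```

play_rows([
  [0.1,0,4.5,0,0,0,0.5],
  [0.1,0,9,0,0,0,0.5],
  [0.1,0,12.5,0,0,0,0.5],
  [0.1,0,14.1,0,0,0,0.5],
  [0.1,0,14.1,0,0,0,0.5],
  [0.1,0,14.1,0,0,0,0.2],
  [0.1,0,14.1,0,0,0,0],
  [0.1,0,14.1,0,0,0,0],
  [0.1,0,14.1,0,0,0,0],
  [0.1,0,14.1,0,0,0,0],
  [0.1,0,14.1,0,0,0,0],
  [0.1,0,14.1,0,0,0,0],
], squeeze=45)

```text
time: 19.0
tool_pos: [0.4507, -0.2501, 0.12]
tool_rot: [3.14, 0.001, 1.83]
contact_force: [-2.0, 0.7, 6.3]
opening: 0.0236
grip_force: 45.0
```

play_rows([
  [0,0,-1,0,0,0,0],
  [0,0,-3,0,0,0,0],
  [0,0,-6,0,0,0,0],
  [0,0,-10,0,0,0,0],
  [0,0,-14,0,0,0,0],
  [0,0,-17,0,0,0,0],
  [1,0.6,-17.5,0,0,0.01,0],
  [3,2,-17.5,0,0,0.02,0],
  [6.5,4,-17.5,0,0,0.05,0],
  [10.5,6.4,-17.5,0,0,0.08,0],
  [14.5,8.9,-17.5,0,0,0.11,0],
  [18.5,11.3,-17.5,0,0,0.14,0],
  [22.5,13.8,-17.5,0,0,0.17,0],
  [26.5,16.2,-17.5,0,0,0.2,0],
  [30.5,18.6,-17.5,0,0,0.23,0],
  [33.5,20.5,-17.5,0,0,0.25,0],
  [35.3,21.6,-17.5,0,0,0.259,0],
  [36.2,22.1,-17.5,0,0,0.259,0],
  [36.2,22.1,-17.5,0,0,0.259,0],
  [36.2,22.1,-17.5,0,0,0.259,0],
])

```text
time: 21.0
tool_pos: [0.5709, 0.1558, 0.2943]
tool_rot: [-3.141, -0.001, 1.57]
contact_force: [-0.2, -0.7, -1.4]
opening: 0.0239
grip_force: 45.0
```

```bash
cat > p6.py <<'E'
from h import *
s=log(); im,d,P,m=cam('wrist'); save(im,'w6.png'); np.savez('w6.npz',im=im,P=P)
im2,d2,P2,_=cam('top'); np.savez('t6.npz',im=im2,P=P2); a=im2[150:260,170:310]
sc=cam('scene')[0]; b=sc[90:270,210:420]
W=np.zeros((600,800,3),np.uint8); W[:300,:400]=cv2.resize(im,(400,300)); W[:300,400:]=cv2.resize(a,(400,300)); W[300:,:]=cv2.resize(b,(800,300)) if 0 else 0
W[300:,:350]=cv2.resize(b,(350,300)); W[300:,400:]=cv2.resize(im[180:,100:460],(400,300)); save(W,'m6.png')
E
python3 p6.py
```

```text
t 21.0 q [1.370e-01 4.370e-01 1.239e+00 1.000e-03 1.466e+00 1.370e-01] p [0.5709 0.1558 0.2943] r [-3.141e+00 -1.000e-03  1.570e+00] F [-0.2 -0.7 -1.4] op 0.0239 g 45.0
```

View pics/m6.png

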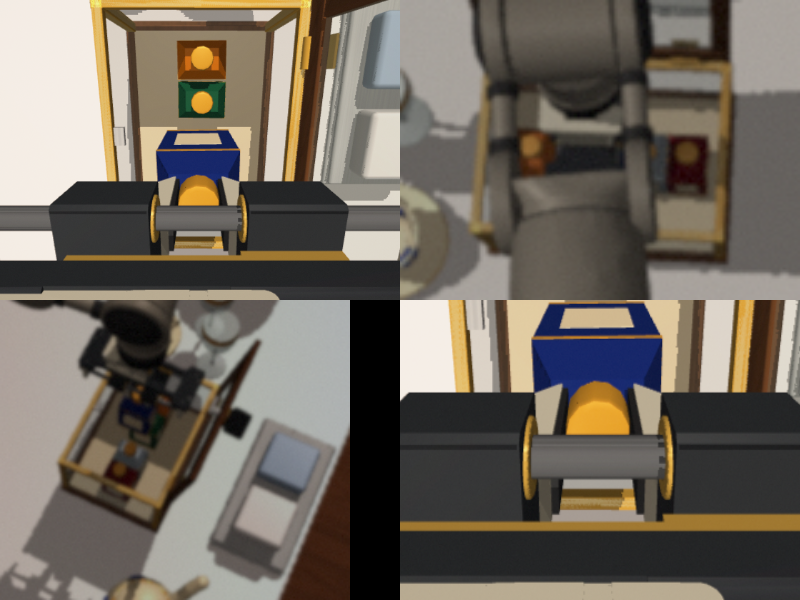

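```bash
cat > p7.py <<'E'
from h import *
def caps(P,im,lo=.05,hi=.28,zmin=.125,zmax=.145):
    c=im.astype(int); k=(P[...,2]>zmin)&(P[...,2]<zmax)&(abs(P[...,0]-.57)<.08)&(P[...,1]>lo)&(P[...,1]<hi)&(c[...,0]-c[...,2]>40)
    n,l,st,ce=cv2.connectedComponentsWithStats(k.astype(np.uint8))
    for i in range(1,n):
        if st[i,4]>15: q=P[l==i]; print('  cap',st[i,4],((q.min(0)+q.max(0))/2).round(4),q[:,2].mean().round(3))
z=np.load('w6.npz'); P,im=z['P'],z['im']; print('wrist'); caps(P,im)
b=im.astype(int); k=(P[...,2]>.16)&(P[...,2]<.27)&(abs(P[...,1]-.156)<.06)&(b[...,2]>b[...,0]+30)
q=P[k]; print('blue body',k.sum(),q.min(0),q.max(0))
k2=(P[...,2]>.05)&(P[...,2]<.094)&(abs(P[...,0]-.57)<.028)&(P[...,1]>.15)&(P[...,1]<.21); print('green near face y',np.nanpercentile(P[...,1][k2],[5,50,95]) if k2.sum() else None)
k=(P[...,2]>.145)&(P[...,2]<.165)&(P[...,1]>.1); r=P[k]; print('rim x',np.percentile(r[:,0],[1,99]))
im,d,P,m=cam('scene'); print('scene'); caps(P,im)
z=np.load('t6.npz'); print('top'); caps(z['P'],z['im'])
E
python3 p7.py
```

```text
wrist
  cap 855 [0.574  0.2465 0.131 ] 0.134
  cap 754 [0.5742 0.1995 0.1316] 0.134
blue body 4474 [0.54094413 0.15725844 0.18345814] [0.59890738 0.17875476 0.26999053]
green near face y [0.1765677  0.1875378  0.19370037]
rim x [0.46880309 0.67740616]
scene
  cap 35 [0.574  0.1175 0.1325] 0.133
  cap 47 [0.5728 0.0705 0.1317] 0.133
top
  cap 45 [0.5724 0.244  0.1334] 0.133
  cap 47 [0.572  0.073  0.1353] 0.135
```

play_rows([
  [0.2,0.3,1,0,0,0,0],
  [0.2,0.3,3,0,0,0,0],
  [0.2,0.3,5,0,0,0,0],
  [0.2,0.3,6,0,0,0,0],
  [0.2,0.3,6.5,0,0,0,0],
  [0.2,0.3,7,0,0,0,0],
  [0.2,0.3,7.3,0,0,0,0],
  [0.2,0.3,7.5,0,0,0,0],
  [0.2,0.3,7.5,0,0,0,0],
])

```text
time: 22.1
tool_pos: [0.5742, 0.1589, 0.2195]
tool_rot: [3.141, -0.001, 1.571]
contact_force: [0.7, -0.1, -2.2]
opening: 0.0238
grip_force: 45.0
```

play_rows([
  [0,0,0.15,0,0,0,0],
  [0,0,0.3,0,0,0,0],
  [0,0,0.45,0,0,0,0],
  [0,0,0.6,0,0,0,0],
  [0,0,0.6,0,0,0,0],
])

```text
time: 22.6
tool_pos: [0.5741, 0.1589, 0.2131]
tool_rot: [-3.141, -0.001, 1.571]
contact_force: [-0.2, 0.7, -1.6]
opening: 0.0237
grip_force: 45.0
```

play_rows([
  [0,0,0.1,0,0,0,0],
  [0,0,0.2,0,0,0,0],
  [0,0,0.3,0,0,0,0],
  [0,0,0.4,0,0,0,0],
  [0,0,0.4,0,0,0,0],
])

```text
time: 23.1
tool_pos: [0.5739, 0.1588, 0.2088]
tool_rot: [-3.141, -0.001, 1.571]
contact_force: [0.4, 0.2, -1.6]
opening: 0.0238
grip_force: 45.0
```

```bash
cat > p8.py <<'E'
from h import *
import sys
from p7 import caps
s=log(); im,d,P,m=cam('wrist'); print('wrist'); caps(P,im,zmin=.12)
b=im.astype(int); k=(P[...,2]>.1)&(P[...,2]<.25)&(abs(P[...,1]-.156)<.06)&(b[...,2]>b[...,0]+30)
q=P[k]; print('blue',k.sum(),q.min(0).round(4),q.max(0).round(4))
im2,d,P,m=cam('scene'); print('scene'); caps(P,im2,zmin=.12)
if len(sys.argv)>1:
    W=np.zeros((420,800,3),np.uint8); W[:,:400]=cv2.resize(im,(400,420))[:]; W[:,400:]=cv2.resize(im2[90:270,210:390],(400,420)); save(W,sys.argv[1])
E
sed -i 's/^z=np.load/if __name__!="__main__": raise SystemExit\nz=np.load/' p7.py
python3 - <<'E'
s=open('p7.py').read().split('if __name__')[0]; open('p7.py','w').write(s)
E
python3 p8.py
```

```text
t 23.1 q [1.410e-01 4.990e-01 1.374e+00 1.000e-03 1.269e+00 1.400e-01] p [0.5739 0.1588 0.2088] r [-3.141e+00 -1.000e-03  1.571e+00] F [ 0.4  0.2 -1.6] op 0.0238 g 45.0
wrist
  cap 1678 [0.5741 0.2475 0.1284] 0.134
  cap 1451 [0.5742 0.2038 0.1281] 0.134
  cap 560 [0.5726 0.1818 0.1325] 0.134
  cap 952 [0.5738 0.0771 0.1278] 0.131
blue 5820 [0.5438 0.1601 0.1001] [0.6018 0.1822 0.1932]
scene
  cap 41 [0.574  0.1119 0.1322] 0.134
  cap 48 [0.5733 0.0667 0.1301] 0.132
```

play_rows([
  [0,0,0.3,0,0,0,0],
  [0,0,0.7,0,0,0,0],
  [0,0,1.1,0,0,0,0],
  [0,0,1.5,0,0,0,0],
  [0,0,2,0,0,0,0],
  [0,0,2,0,0,0,0],
])

```text
time: 23.8
tool_pos: [0.5737, 0.1589, 0.1883]
tool_rot: [-3.14, -0.001, 1.571]
contact_force: [-0.8, 0.4, -2.3]
opening: 0.0239
grip_force: 45.0
```

play_rows([
  [0,0,0.5,0,0,0,0],
  [0,0,1,0,0,0,0],
  [0,0,1.5,0,0,0,0],
  [0,0,2,0,0,0,0],
  [0,0,2.5,0,0,0,0],
  [0,0,3,0,0,0,0],
  [0,0,3.5,0,0,0,0],
  [0,0,4,0,0,0,0],
  [0,0,4,0,0,0,0],
])

```text
time: 24.7
tool_pos: [0.5738, 0.1589, 0.1484]
tool_rot: [-3.14, -0.001, 1.571]
contact_force: [-0.6, 1.0, -2.9]
opening: 0.0239
grip_force: 45.0
```

play_rows([
  [0,0,0.4,0,0,0,0],
  [0,0,0.8,0,0,0,0],
  [0,0,1.1,0,0,0,0],
  [0,0,1.25,0,0,0,0],
  [0,0,1.35,0,0,0,0],
  [0,0,1.45,0,0,0,0],
  [0,0,1.45,0,0,0,0],
])

```text
time: 25.4
tool_pos: [0.5742, 0.159, 0.1348]
tool_rot: [-3.142, -0.001, 1.571]
contact_force: [-0.7, 0.6, -1.5]
opening: 0.0241
grip_force: 45.0
```

```bash
python3 p8.py m8.png
```

```text
t 25.4 q [0.141 0.57  1.47  0.002 1.101 0.14 ] p [0.5742 0.159  0.1348] r [-3.142e+00 -1.000e-03  1.571e+00] F [-0.7  0.6 -1.5] op 0.0241 g 45.0
wrist
  cap 3976 [0.5739 0.2478 0.1284] 0.134
  cap 3190 [0.5742 0.2041 0.1282] 0.134
  cap 1975 [0.5736 0.1654 0.1283] 0.132
  cap 450 [0.5549 0.1705 0.1327] 0.134
  cap 441 [0.5926 0.1706 0.1328] 0.134
  cap 943 [0.5737 0.1229 0.1277] 0.127
blue 3729 [0.5456 0.1611 0.1   ] [0.601  0.2152 0.1188]
scene
  cap 41 [0.5732 0.1119 0.1322] 0.134
  cap 46 [0.5739 0.0673 0.1328] 0.133
```

View pics/m8.png

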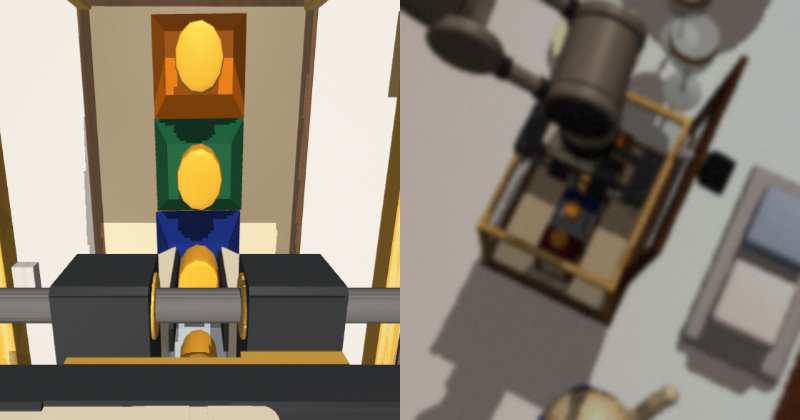

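play_rows([
  [0,0,0.05,0,0,0,0],
  [0,0,0.1,0,0,0,0],
  [0,0,0.15,0,0,0,0],
  [0,0,0.15,0,0,0,0],
])

```text
time: 25.9
tool_pos: [0.5745, 0.1591, 0.134]
tool_rot: [3.14, -0.002, 1.571]
contact_force: [-1.1, 1.2, 3.9]
opening: 0.0237
grip_force: 45.0
```

play_rows([
  [0,0,0.05,0,0,0,0],
  [0,0,0.05,0,0,0,0],
  [0,0,0,0,0,0,0.3],
  [0,0,0,0,0,0,0.45],
  [0,0,0,0,0,0,0.45],
  [0,0,-0.3,0,0,0,0.45],
  [0,0,-1.5,0,0,0,0.45],
  [0,0,-4,0,0,0,0.45],
  [0,0,-8,0,0,0,0.45],
  [0,0,-12,0,0,0,0.45],
  [0,-4,-16,0,0,0,0.45],
  [0,-9,-20,0,0,0,0.45],
  [0,-14,-20,0,0,0,0.45],
  [0,-18,-20,0,0,0,0.45],
  [0,-18,-20,0,0,0,0.45],
])

```text
time: 27.4
tool_pos: [0.3897, 0.1588, 0.3353]
tool_rot: [3.14, -0.002, 1.572]
contact_force: [0.2, -0.0, 0.5]
opening: 0.0413
grip_force: 0.0
```

```bash
python3 - <<'E'
from h import *
from p7 import caps
log()
im,d,P,m=cam('top'); print('top'); caps(P,im,zmin=.12)
i2,d,P2,m=cam('scene'); print('scene'); caps(P2,i2,zmin=.12)
W=np.hstack([cv2.resize(im[130:270,110:310],(400,280)),cv2.resize(i2[90:300,210:410],(400,420))[:280]])
W=np.zeros((420,800,3),np.uint8); W[:280,:400]=cv2.resize(im[130:270,110:310],(400,280)); W[:,400:]=cv2.resize(i2[90:300,210:410],(400,420)); save(W,'m9.png')
E
```

```text
t 27.4 q [0.203 0.083 1.607 0.002 1.451 0.202] p [0.3897 0.1588 0.3353] r [ 3.140e+00 -2.000e-03  1.572e+00] F [ 0.2 -0.   0.5] op 0.0413 g 0.0
top
  cap 55 [0.572  0.2463 0.1303] 0.132
  cap 54 [0.5727 0.2022 0.1325] 0.133
  cap 51 [0.5718 0.1578 0.1321] 0.134
  cap 46 [0.571  0.1139 0.1326] 0.134
  cap 53 [0.5719 0.0699 0.1336] 0.133
scene
  cap 51 [0.5726 0.2442 0.1303] 0.132
  cap 51 [0.5735 0.2014 0.1296] 0.133
  cap 48 [0.5736 0.1573 0.1326] 0.133
  cap 52 [0.5732 0.1133 0.1317] 0.133
  cap 54 [0.5732 0.0697 0.1316] 0.132
```

View pics/m9.png

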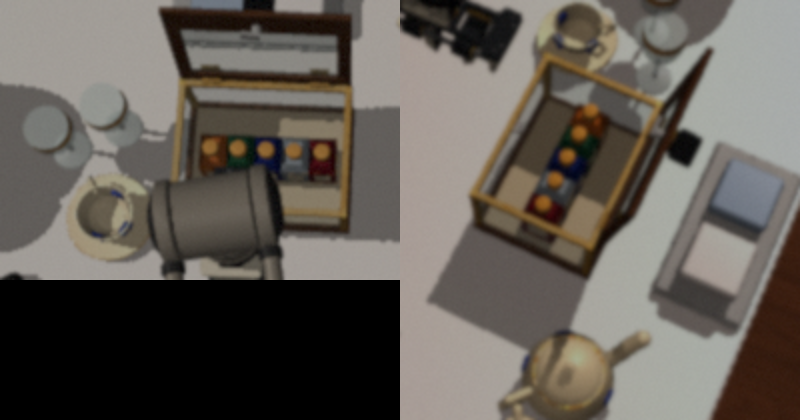

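All five caps sit at about 0.133 m in one line, the lid is fully open, and the china and glasses have not been moved.

```bash
python3 -c "
from h import *
print(robot.hand_in())"
```

```text
the job is handed in; nothing more can be done
None
```

The blue tin is standing upright on the case floor, in line with the other four, with the lid fully open and the china and glasses not moved; I handed the job in at about 27 s.

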